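# Burnishing lathe: re-arm the drive and set the speed lever to the third click

## Task

Set the small burnishing lathe to its third speed by pushing its speed lever with the fingertips: first push the lever all the way back to its off stop, so that the drive re-arms, then push it forward three clicks and leave it resting in the third click. Never let it run on past the third click, do not touch the freshly lacquered ball in the lathe, leave everything else on the bench where it stands, and come clear of the lever when done.

Things in the scene. Friction and masses are not known exactly. Their poses are not given: they have to be found in the camera images.
- lathe: Grey cast bench lathe, base 200 (x) x 460 (y) x 45 mm, bolted down. Origin: centre of the base's underside. x level, away from the operator = lever forward; z up. Headstock 200 mm high at y +80 to +230 mm, motor behind; ball and tool rest at y -30 to +72 mm, 172 mm high. At the -y end the control deck, 200 x 110 mm, centred at x 0, y -150 mm, flat top 95 mm up, with the lever's slot along x.
- lever_grip (a point): Centre of the lever's upright black barrel grip, 26 mm diameter; full width from 127 to 155 mm above the bench, top at 163 mm; below it a 10 mm stem down to the deck. The point is on the grip's axis, 141 mm above the bench, and moves with the lever. Nothing else stands on the deck.
- lever_off (a point): Fixed point where lever_grip lies when the lever is at its off stop: lathe x -45 mm, y -150 mm, 141 mm above the bench. A broad line on the brass plate marks it; thin lines mark the clicks. Axes as the lathe's.
- speed_lever (a joint): Lever travel along lathe +x, m: 0 = off stop, then five clicks 18 mm apart: 0.018, 0.036, 0.054 (third), 0.072, 0.090 (end stop). Sprung ball in V notches: about 7 N to leave a click either way, fading to 1 N or less half-way to the next; a few mm further on the lever snaps into that click ahead of the finger and stays there. At the start it stands somewhere between 0.009 and 0.045.
- tama: Red lacquered wooden ball, 60 mm diameter, held in the wooden cup chuck of the lathe, not to be touched. Origin: the lowest point of the ball; its centre is 30 mm above, 140 mm above the bench, at lathe x 0, y +22 mm.
- ken: Loose turned maple kendama handle with a spike, standing upright, 160 mm high, foot 37 mm diameter. Origin: centre of its foot, z up.
- sara: Loose cherry double cup, an hourglass 60 mm high, foot 42 mm diameter. Origin: centre of its foot, z up.
- stand: Loose white ceramic drying stand: round foot 84 mm diameter, slim stem with a small cup on top, 74 mm high. Origin: centre of its foot, z up.
- stick: Loose brass burnishing stick with a dark wooden handle, lying on the bench, 190 mm long along its x (handle from x -98 to -13 mm, brass to x +94 mm), 18 mm wide and 16 mm high. Origin: on the bench under the ferrule, about mid-length.
Not all that is in view belongs to the job. Several things look just like the ken: the one meant starts nearest to the robot's base. There is more than one size of the stand; the job needs the smaller.

How it is judged:
By the outcome, as a careful person would: the job done as asked, in the order asked, and still so for the second after the job is handed in, with the robot touching nothing.
It also fails if it takes over 54 s, if anything falls off the work surface, if the arm or the gripper's body presses on something with over 40 N, if the wrist force passes 120 N, or if a joint passes its speed limit or range.

## Robot

A 7-joint arm with a two-finger parallel gripper is mounted at the origin on the work surface. World frame = base frame: x ahead of the robot, y to its left, z up, the work surface at z = 0. Lengths are in mm, angles in rad, forces in N, time in s.
With the tool pointing down it reaches from about 425 to 950 mm from the base axis. Payload 16.7 kg.
Tool frame: the origin (TCP) lies between the finger pads; the fingertips stand ahead of it and the grasp point (between the pads) lies 11 mm behind it (arm.tip_extent is the z of the fingertips in the tool frame, in mm); z points along the fingers, y is the line along which they close (so a half turn about z gives the same grasp; the last joint's range is limited). The gripper opens to 94 mm and grips with 3 to 60 N. Pads are 16 mm wide; open, the fingers measure 119 mm over their backs; the gripper's body (75 mm by 177 mm) begins 78 mm behind the grasp point.
Start: joints at [-1.3, 0.426, 0.074, 1.606, -0.034, 1.111, -0.067], TCP at [275.731, 616.074, 213.467] pointing down, gripper open.
Joint ranges: [-2.85, 2.85], [-0.5, 2.14], [-1.23, 1.37], [0.21, 2.46], [-1.02, 4.16], [0.16, 2.05], [-2.73, 2.73]. Speed limits (rad/s): [1.89, 1.89, 2.39, 2.39, 3.01, 3.01, 3.01].

## Interface

Orientations are given as a 3x3 rotation matrix whose columns are the frame's x, y, z axes.
In Python, from bench import arm, solve_ik, telemetry, camera, spotter gives the robot as it stands. The module is installed in compiled form; this text tells all that it offers. Calls block until the motion is done:
- arm.move_to(position, orientation): joint-space move of the TCP to a pose.
- arm.servo_line(position, feed=150, rotation=None, guard=None): straight line of the TCP; rotation=None keeps the orientation; feed is the mean speed in mm/s. With guard (N) it stops when the force on the tool has changed by that much, and returns True; else False.
- arm.move_j(angles): joint-space move.
- arm.open_jaws() and arm.close_gripper(grip_force=None): open the fingers fully, or close them until they stop; grip_force is the grip in N (None keeps the last).
- arm.wait(seconds).
- solve_ik(position, orientation): joint angles nearest the present ones, or None.
- telemetry.observe(): the state.
- camera(name): name is "scene" or "top"; returns a dict with "image" (480x640x3 uint8, red, green, blue), "depth" (480x640 float32, mm along the optical axis (not along the pixel's ray), 0 where there is no reading), "fx", "fy", "cx", "cy" (pixels), "k1" (the pictures are not rectified: a ray, as slopes to the right and down, at radius r is drawn at 1 + k1 r^2 times it, then the intrinsics apply), "view" (4x4, takes a point from world to camera coordinates). Camera axes: x right, y up, looking along -z (the intrinsics and any distortion apply to the point x, -y, -z); pixel columns grow to the right and rows downward; lengths in mm; the calibration is good to about 2 mm. A picture is of the moment at which its call begins.
A pose or a line that the arm cannot do raises arm.MotionError and nothing moves.
- arm.close_job(): hands the job in; it is judged then, once.
Trained networks look in a picture, given as the dict that the camera call returned (one of the last four; its "shot" number tells which), for a name from the list of things; names that differ only in an ending like _2 or _b are one class to them, and where a whole thing is asked for, a point or a joint stands for the part that bears it (a point fixed in the world has none). Each returns a list of dicts, best first, with "p" (0 to 1); they miss things now and then, are a little off and sometimes report something else, mostly with a low value. They report only what shows in the picture. A call takes as long as a camera call. They do not tell look-alikes from the thing itself.
- spotter.spot_in(picture, label): "box" ([left, top, right, bottom] as shares, 0 to 1, of the picture: columns of its width, rows of its height, round what is visible of it).
- spotter.pinpoint(picture, label): "centre" ([column, row] as shares, 0 to 1, of the picture: columns of its width, rows of its height: a listed point, or the origin of a listed thing).
The state is a dict: "clock": time; "joints": joint angles; "qvel": joint speeds; "effort": joint torques, N m; "ee_pos": TCP position; "orientation": TCP orientation; "ft_force": force on the tool from outside, world axes, zero at the start; "ft_torque": the same for the moment, N m; "finger_gap": finger opening in mm; "grasp_force": force on a finger pad.
Only numpy, scipy, OpenCV 4.12 (cv2) and the standard library are available. Lean on these libraries where they do the work, as an engineer would, in place of code of your own. Each camera call takes 0.05 s, during which the arm holds its last target. There are 200 camera calls.

## Working session

There is one attempt and no reset: what is moved stays moved. The work goes in short steps, each a Python script; the robot and the scene stay as the last script left them, time stands still between calls to the robot, and variables do not carry over. Pictures are saved under pics/ and viewed, at most 10 in all, crops included, and the job is handed in when it is done.

```bash
mkdir -p pics
cat > h.py <<'E'
import numpy as np, cv2
from bench import arm, solve_ik, telemetry, camera, spotter
def ray(c,u,v):
    xd,yd=(u-c["cx"])/c["fx"],(v-c["cy"])/c["fy"]; x,y=xd,yd
    for _ in range(20):
        s=1+c["k1"]*(x*x+y*y); x,y=xd/s,yd/s
    return np.array([x,-y,-1.])
def world(c,u,v,d):
    V=np.linalg.inv(np.array(c["view"])); return V[:3,:3]@(ray(c,u,v)*d)+V[:3,3]
def at_z(c,u,v,z):
    V=np.linalg.inv(np.array(c["view"])); r=V[:3,:3]@ray(c,u,v); o=V[:3,3]; return o+r*(z-o[2])/r[2]
def proj(c,p):
    q=np.array(c["view"])@np.append(p,1.); x,y=q[0]/-q[2],-q[1]/-q[2]; s=1+c["k1"]*(x*x+y*y)
    return c["cx"]+c["fx"]*x*s, c["cy"]+c["fy"]*y*s
def save(c,n,box=None,k=1):
    im=c["image"][:,:,::-1]
    if box: im=im[box[1]:box[3],box[0]:box[2]]
    cv2.imwrite("pics/"+n,cv2.resize(im,None,fx=k,fy=k,interpolation=cv2.INTER_CUBIC))
E
python3 - <<'E'
from h import *
for n in("scene","top"):
    c=camera(n); save(c,n+"0.png"); print(n,c["fx"],c["k1"],np.linalg.inv(c["view"])[:3,3].round())
    for l in("lathe","lever_grip","lever_off","tama"):
        for d in spotter.pinpoint(c,l)[:3]:
            u,v=d["centre"][0]*640,d["centre"][1]*480
            z={"lathe":0,"tama":110}.get(l,141)
            print(l,round(d["p"],2),round(u,1),round(v,1),at_z(c,u,v,z).round(1))
print(telemetry.observe()["orientation"], telemetry.observe()["clock"],arm.tip_extent)
E
```

```text
scene 447.47209606435143 0.014482174861104742 [ 913. -427.  896.]
lathe 0.59 335.5 277.6 [607.8  17.8   0. ]
lever_grip 0.87 301.5 296.8 [ 629.7 -125.8  141. ]
lever_grip 0.67 243.8 285.8 [ 525.8 -175.1  141. ]
lever_off 0.96 282.9 291.7 [ 594.4 -139.   141. ]
tama 0.82 342.3 242.8 [604.9  42.2 110. ]
top 525.2339203606538 -0.11426520849367265 [ 297.    9. 1279.]
lathe 0.87 318.1 219.1 [607.4  20.8   0. ]
lathe 0.55 385.6 195.6 [ 670.  -149.6    0. ]
lever_grip 0.78 385.2 194.6 [ 631.2 -131.3  141. ]
lever_off 0.56 388.2 210.1 [ 595.2 -137.4  141. ]
tama 0.74 320.4 219.4 [580.1  14.5 110. ]
tama 0.72 308.9 210.1 [601.9  41.  110. ]
[[-9.12733285e-01  4.08555930e-01 -4.50218916e-05]
 [ 4.08555933e-01  9.12733280e-01 -9.81633333e-05]
 [ 9.87766838e-07 -1.07990903e-04 -9.99999994e-01]] 0.5 8.0
```

View pics/scene0.png

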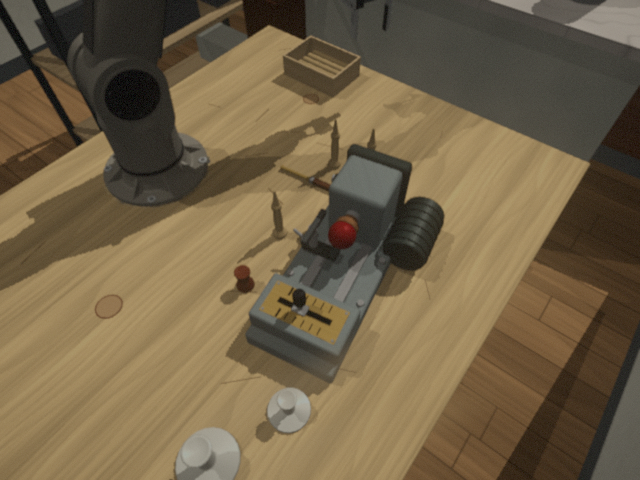

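View pics/top0.png

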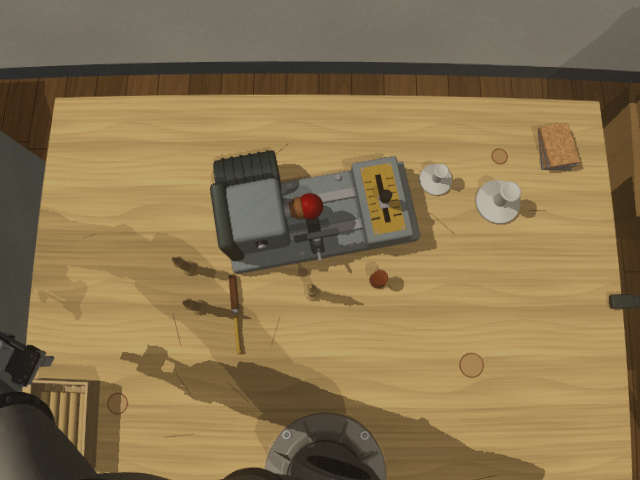

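The lever grip is the black knob at scene (301,297) and top (386,196). Possible mix-ups are the sara at scene (244,280), which the spotter scored 0.67 as a grip, and the dark tool rest at scene (318,245). The knob in the brass plate's slot fits the description. Next I'll refine the lathe pose from depth and check a close crop.

Run:
```python
from h import *
for n,roi in(("top",(345,145,430,255)),("scene",(235,260,365,390))):
    c=camera(n); D=c["depth"]; P=[]
    for v in range(roi[1],roi[3]):
        for u in range(roi[0],roi[2]):
            if D[v,u]>0: P.append(world(c,u,v,D[v,u]))
    P=np.array(P); dk=P[(abs(P[:,2]-95)<6)&(np.hypot(P[:,0]-625,P[:,1]+135)<125)]
    r=cv2.minAreaRect(dk[:,:2].astype(np.float32)); print(n,"deck z",np.median(dk[:,2]).round(1),r,len(dk))
    g=P[(P[:,2]>125)&(P[:,2]<170)&(np.hypot(P[:,0]-625,P[:,1]+135)<80)]
    print("grip",len(g),g.mean(0).round(1),g.min(0).round(1),g.max(0).round(1))
    t=g[g[:,2]>158]; print("grip top",len(t),t.mean(0).round(1) if len(t) else "")
    if n=="top": save(c,"close.png",(340,140,440,260),5)
```

```text
top deck z 95.4 ((635.1924438476562, -129.4857177734375), (201.65103149414062, 110.94143676757812), 10.913792610168457) 3581
grip 136 [ 622.8 -129.8  155. ] [ 613.4 -142.1  127.1] [ 638.1 -118.6  167.2]
grip top 76 [ 625.4 -130.7  161.7]
scene deck z 95.3 ((637.1583251953125, -130.4190673828125), (199.72286987304688, 110.71221923828125), 11.079937934875488) 4743
grip 220 [ 631.8 -135.5  152.8] [ 617.5 -145.1  127.7] [ 641.4 -121.6  164.3]
grip top 107 [ 629.2 -132.6  161.4]
```

View pics/close.png

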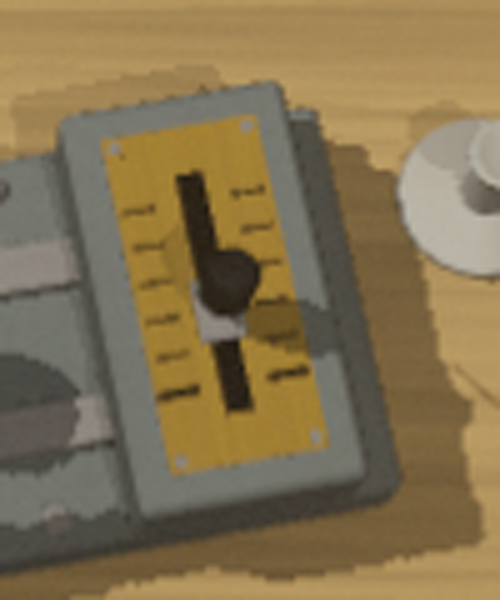

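The crop confirms it: the black grip is near top (386,196) in the brass plate's slot, with the broad off line at the robot end. The lathe yaw is about 11° and the lever stands at about 36 mm. I'll close the fingers, hover in front of the grip and descend.

```bash
cat >> h.py <<'E'
yaw=np.radians(11.0); U=np.array([np.cos(yaw),np.sin(yaw),0]); OFF=np.array([591.9,-138.8,0])
Z=np.array([0,0,-1.]); R=np.column_stack([-U,np.cross(Z,-U),Z])
def P(s,z): return OFF+U*s+np.array([0,0,z])
def S():
    o=telemetry.observe(); p=np.array(o["ee_pos"])-OFF
    return dict(t=round(o["clock"],2),s=round(float(p@U),2),y=round(float(-p[0]*U[1]+p[1]*U[0]),2),z=round(float(p[2]),1),F=np.round(o["ft_force"],1),gap=round(o["finger_gap"],1))
E
python3 - <<'E'
from h import *
p=np.array(telemetry.observe()["ee_pos"])
print(solve_ik(P(84,320),R),solve_ik(P(84,139),R))
arm.close_gripper(10)
arm.servo_line(p+[0,0,110],feed=200); print(S())
arm.move_to(P(84,320),R); print(S())
print(arm.servo_line(P(84,200),feed=150,guard=10))
c=camera("scene"); save(c,"hover.png",(180,130,420,370),2.4); print(S())
E
```

```text
[-0.4039774   0.44499185  0.71646546  1.47569471 -0.29528132  1.33106796
  2.09706502] [-0.29816258  0.56572914  0.54974691  1.66996846 -0.33878276  1.00227222
  2.12948531]
{'t': 2.72, 's': -166.61, 'y': 800.97, 'z': 322.3, 'F': array([-0.5,  0. , -0.8]), 'gap': 0.4}
{'t': 5.67, 's': 84.35, 'y': 0.82, 'z': 319.8, 'F': array([-0.7, -0.2,  0.4]), 'gap': 0.3}
False
{'t': 6.67, 's': 84.47, 'y': -0.33, 'z': 201.1, 'F': array([ 0.8, -0.2,  0.6]), 'gap': 0.8}
```

View pics/hover.png

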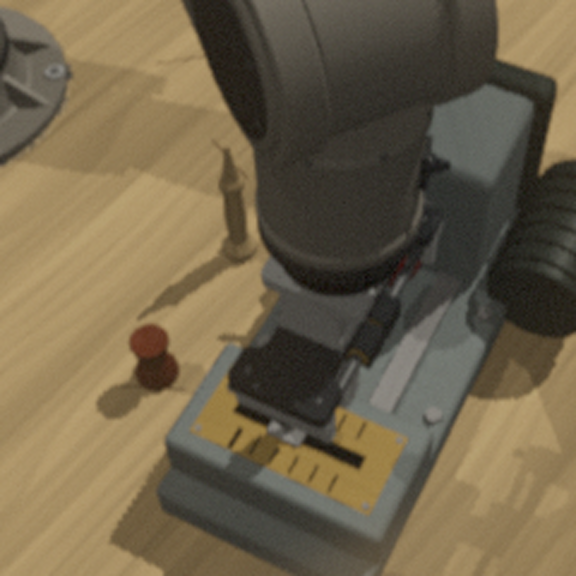

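The gripper hangs above the deck's front part (crop (290,370)), clear of the ball at crop (405,268), and the sara and ken are untouched. I'll descend beside the grip and push to the off stop under force guard.

Run:
```python
from h import *
print(arm.servo_line(P(84,139),feed=80,guard=6),S())
c=arm.servo_line(P(46,139),feed=25,guard=4); print("contact",c,S())
if c:
    s=S()["s"]
    g=arm.servo_line(P(15,139),feed=25,guard=25); print("stop",g,S())
```

```text
False {'t': 7.58, 's': 84.23, 'y': -0.21, 'z': 139.4, 'F': array([-0.1,  0. , -1. ]), 'gap': 0.3}
contact True {'t': 8.6, 's': 57.29, 'y': -0.0, 'z': 139.0, 'F': array([ 4. , -0.7,  1.8]), 'gap': 0.9}
stop True {'t': 9.97, 's': 21.72, 'y': 0.19, 'z': 139.1, 'F': array([ 6.2, -1.3,  0.6]), 'gap': 0.7}
```

Run:
```python
from h import *
print("press",arm.servo_line(P(16,139),feed=12,guard=18),S()); arm.wait(0.2); print(S())
arm.servo_line(P(45,139),feed=80)
arm.servo_line(P(45,200),feed=150)
arm.servo_line(P(-48,200),feed=150)
print(arm.servo_line(P(-48,139),feed=80,guard=6),S())
c=camera("top"); 
for d in spotter.pinpoint(c,"lever_grip")[:2]: print(d["p"],(at_z(c,d["centre"][0]*640,d["centre"][1]*480,141)-OFF)@U)
save(c,"off.png",(340,140,440,260),5)
```

```text
press True {'t': 10.28, 's': 21.74, 'y': 0.22, 'z': 139.3, 'F': array([ 4.3, -0.4, -0.9]), 'gap': 0.4}
{'t': 10.47, 's': 21.73, 'y': 0.19, 'z': 139.2, 'F': array([ 4.8, -0.2,  1.2]), 'gap': 0.4}
False {'t': 13.16, 's': -47.79, 'y': -0.22, 'z': 139.3, 'F': array([ 0.5, -0.1, -0. ]), 'gap': -0.0}
```

View pics/off.png

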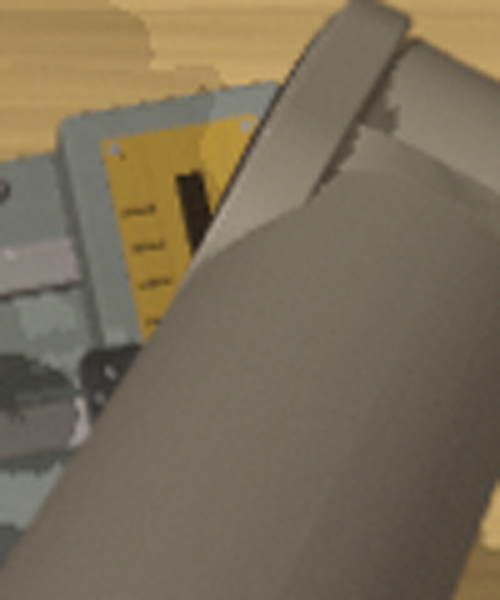

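The arm hides the lever in the top view. However, two presses of about 23 N stopped at the same place (s = 21.7), 36 mm from first contact, so this is the off stop. Next I'll touch from behind and push forward click by click.

Run:
```python
from h import *
c=arm.servo_line(P(-12,139),feed=15,guard=3); a=S(); print("contact",c,a)
assert c and -25<a["s"]<-17
s0=min(a["s"],-20.0)
for k in (1,2):
    arm.servo_line(P(s0+18*k-3.5,139),feed=20); print(k,S())
    arm.wait(0.2); print(S())
    c=arm.servo_line(P(s0+18*k+4,139),feed=12,guard=3); print("touch",c,S())
```

```text
contact True {'t': 14.85, 's': -22.38, 'y': 0.14, 'z': 138.6, 'F': array([ 0.5, -0.8, -0. ]), 'gap': 0.5}
1 {'t': 15.73, 's': -7.82, 'y': -0.02, 'z': 139.0, 'F': array([ 0.5, -0.3, -0.1]), 'gap': 0.7}
{'t': 15.93, 's': -7.91, 'y': 0.01, 'z': 139.0, 'F': array([ 0.5, -0. ,  0.5]), 'gap': 0.3}
touch True {'t': 16.36, 's': -4.33, 'y': 0.1, 'z': 138.6, 'F': array([0.1, 0.2, 0.2]), 'gap': 0.6}
2 {'t': 17.24, 's': 10.15, 'y': -0.04, 'z': 139.0, 'F': array([ 0.5, -0.5, -0. ]), 'gap': 0.6}
{'t': 17.44, 's': 10.09, 'y': -0.02, 'z': 139.0, 'F': array([-0.2, -0.1, -0.6]), 'gap': 0.9}
touch True {'t': 17.87, 's': 13.65, 'y': 0.11, 'z': 138.6, 'F': array([0.3, 0.1, 1.3]), 'gap': 0.4}
```

Touches come exactly 18 mm apart. I'll back off and verify by camera before the last click.

Run:
```python
from h import *
arm.servo_line(P(-10,139),feed=80); arm.servo_line(P(-10,230),feed=200); arm.servo_line(P(-110,300),feed=200); print(S())
c=camera("scene"); save(c,"two.png",(230,250,370,390),4)
for d in spotter.pinpoint(c,"lever_grip")[:2]: print(d["p"],(at_z(c,d["centre"][0]*640,d["centre"][1]*480,141)-OFF)@U)
D=c["depth"]; Q=np.array([world(c,u,v,D[v,u]) for v in range(260,350) for u in range(250,370) if D[v,u]>0])
L=Q-OFF; s=L@U; y=-L[:,0]*U[1]+L[:,1]*U[0]; m=(Q[:,2]>125)&(Q[:,2]<168)&(abs(y)<30)&(s>-30)&(s<120)
t=m&(Q[:,2]>158); print(m.sum(),s[m].mean(),s[m].min(),s[m].max(),"top",s[t].mean())
```

```text
{'t': 19.68, 's': -109.51, 'y': 0.63, 'z': 299.4, 'F': array([ 0.6, -0.3, -0.3]), 'gap': 0.6}
0.72 41.40673232568486
218 39.80572047351722 24.952709259632165 50.248946350080324 top 37.64935928217297
```

View pics/two.png

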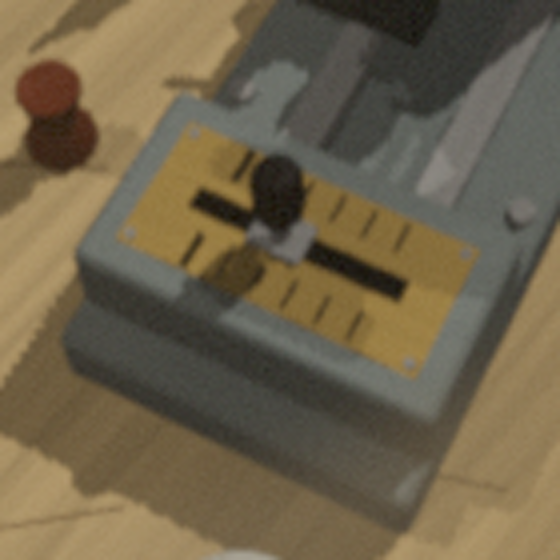

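The lever (crop (275,195)) is in the second click. Its top reads s=37.65, against 37.8 at the start, when it stood 36 mm from off. Now the last click, with the same stroke.

Run:
```python
from h import *
arm.servo_line(P(-10,230),feed=200); print(arm.servo_line(P(-8,139),feed=100,guard=8),S())
arm.servo_line(P(10,139),feed=50)
arm.servo_line(P(28.12,139),feed=20); print(S()); arm.wait(0.2)
arm.servo_line(P(8,139),feed=80); arm.servo_line(P(-5,230),feed=200); arm.servo_line(P(-110,300),feed=200); print(S())
c=camera("scene"); save(c,"three.png",(180,130,420,370),2.4)
for d in spotter.pinpoint(c,"lever_grip")[:2]: print(d["p"],(at_z(c,d["centre"][0]*640,d["centre"][1]*480,141)-OFF)@U)
D=c["depth"]; Q=np.array([world(c,u,v,D[v,u]) for v in range(260,350) for u in range(250,370) if D[v,u]>0])
L=Q-OFF; s=L@U; y=-L[:,0]*U[1]+L[:,1]*U[0]; m=(Q[:,2]>125)&(Q[:,2]<168)&(abs(y)<30)&(s>-30)&(s<120)
t=m&(Q[:,2]>158); print(m.sum(),s[m].mean(),s[m].min(),s[m].max(),"top",s[t].mean())
```

```text
False {'t': 21.59, 's': -7.71, 'y': -0.19, 'z': 139.6, 'F': array([ 0.4, -0.4,  0.1]), 'gap': 0.5}
{'t': 23.16, 's': 28.08, 'y': -0.02, 'z': 139.0, 'F': array([-0.2,  0.1,  0.1]), 'gap': 0.6}
{'t': 25.15, 's': -109.45, 'y': 0.61, 'z': 299.4, 'F': array([-0.4,  0. ,  0.1]), 'gap': 0.3}
0.74 57.55708275710121
0.58 83.52591758239734
224 57.77218859865355 43.246873084879816 67.70315563525374 top 55.54649913523264
```

View pics/three.png

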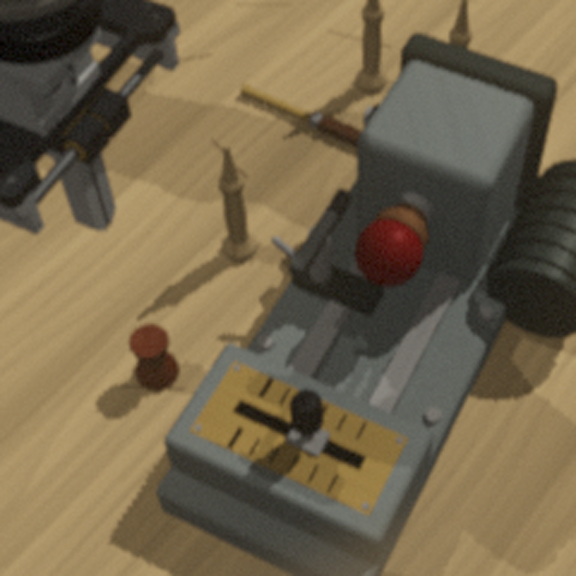

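The lever (crop (307,410)) moved on 17.9 mm to the third click, with two thin lines still ahead of it. The ball, sara and kens are in place and the gripper is clear, so I'll hand in.

```bash
python3 -c "
from h import *
print(arm.close_job())"
```

```text
the job is handed in; nothing more can be done
None
```

The lever was pushed back to its off stop, then forward three clicks, and rests in the third; the last picture shows the ball, sara and kens in place and the gripper clear, and the job was handed in at about 25 s.

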